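# Make up two repair kits

## Task

Make up two repair kits from the stock on the bench: the black relay and the small white bottle go into the blue tray, the blue relay and the green terminal block into the yellow tray. Set each thing down in a compartment of its own, flat on the compartment's floor and the same way up as it stands now, and leave the black loupe where it lies.

Things in the scene. Friction and masses are not known exactly. Their poses are not given: they have to be found in the camera images.
- tray_blue: blue shallow kit tray, fixed to the bench, 66 x 129 mm and 8 mm high, open on top, divided by a 6 mm high cross wall into two equal square compartments, each 60 x 60 mm inside. Origin: centre of its underside; y along the length, z up. Compartment centres at tray y = +31.5 mm and -31.5 mm, x = 0; their floor is 3 mm above the bench, walls 3 mm thick
- tray_yellow: yellow shallow kit tray, otherwise the same as the blue one in every size
- relay_black: black cube relay lying on its side, loose, 18 g, 22 mm high; housing 24 mm wide (x -12 to +12 mm) and 26 mm long (y -9 to +17 mm), with copper blades beyond the housing's -y end, to y = -17 mm. Origin in its underside; z up
- relay_blue: blue cube relay, of the same shape and size as the black one, with the same origin and axes
- terminal: small green terminal block, loose, 12 g, 12 (x) x 22 (y) x 15 (z) mm. Origin: centre of its underside; z up
- bottle: small upright white bottle with a black screw cap, loose, 40 g, 62 mm high: body 27 mm across up to 40 mm height, above it the cap, 17 mm across. Origin: centre of its underside; z up along the bottle
- parts_cabinet: the blue drawer cabinet at the back of the bench, an obstacle to keep clear of: a block 0.21 m (x) by 0.38 m (y), 0.353 m high, fixed, always in the same place. Origin: centre of its underside, axes as the world's; its front face is 0.11 m nearer the robot than the origin
- eye_loupe: short black round eye loupe, loose bystander, 36 mm across and 26 mm high; not part of either kit. Origin: centre of its underside

How it is judged (in metres and radians):
At the end, for the whole second after the job is handed in: Black relay and bottle in separate compartments of the blue tray, blue relay and terminal in those of the yellow: origins within 22 mm of the compartment centre along each tray axis, underside below 6 mm, tilt under 0.12 rad, released, at rest. Loupe within 20 mm of its start (((x of relay_black in the frame of tray_blue between -0.022 and 0.022 m and y of relay_black in the frame of tray_blue between 0.0095 and 0.0535 m and x of bottle in the frame of tray_blue between -0.022 and 0.022 m and y of bottle in the frame of tray_blue between -0.0535 and -0.0095 m) or (x of relay_black in the frame of tray_blue between -0.022 and 0.022 m and y of relay_black in the frame of tray_blue between -0.0535 and -0.0095 m and x of bottle in the frame of tray_blue between -0.022 and 0.022 m and y of bottle in the frame of tray_blue between 0.0095 and 0.0535 m)) and z of each of relay_black, bottle in the frame of tray_blue below 0.006 m and angle between each of relay_black, bottle, relay_blue, terminal's own z axis and vertical below 0.12 rad and linear speed of each of relay_black, bottle, relay_blue, terminal below 0.02 m/s and contact force between each of relay_black, bottle, relay_blue, terminal and the fingers below 0.1 N and ((x of relay_blue in the frame of tray_yellow between -0.022 and 0.022 m and y of relay_blue in the frame of tray_yellow between 0.0095 and 0.0535 m and x of terminal in the frame of tray_yellow between -0.022 and 0.022 m and y of terminal in the frame of tray_yellow between -0.0535 and -0.0095 m) or (x of relay_blue in the frame of tray_yellow between -0.022 and 0.022 m and y of relay_blue in the frame of tray_yellow between -0.0535 and -0.0095 m and x of terminal in the frame of tray_yellow between -0.022 and 0.022 m and y of terminal in the frame of tray_yellow between 0.0095 and 0.0535 m)) and z of each of relay_blue, terminal in the frame of tray_yellow below 0.006 m and distance of eye_loupe from where it was at the start of the episode below 0.02 m); the robot touches nothing.
It fails at once if the loupe is pushed more than 20 mm from its place (distance of eye_loupe from where it was at the start of the episode above 0.02 m).
It also fails if it takes over 90 s, if anything falls off the work surface, if the arm or the gripper's body presses on something with over 40 N, if the wrist force passes 120 N, or if a joint passes its speed limit or range.

## Robot

A 6-joint arm with a two-finger parallel gripper is mounted at the origin on a cart in front of the work surface, level with it; the furniture and walls round the work are solid. World frame = base frame: x ahead of the robot, y to its left, z up, the work surface at z = 0. Lengths are in mm, angles in rad, forces in N, time in s.
With the tool pointing down it reaches from about 325 to 900 mm from the base axis. Payload 3.5 kg.
Tool frame: the origin (TCP) lies midway between the tips of the shut fingers; the grasp point (between the pads) lies 19 mm behind it; z points along the fingers, y is the line along which they close (so a half turn about z gives the same grasp; the last joint's range is limited). The gripper opens to 85 mm and grips with 20 to 120 N. Pads are 22 mm wide; open, the fingers measure 114 mm over their backs; the gripper's body (76 mm by 85 mm) begins 54 mm behind the grasp point. The pads swing forward as they close: fully open they stand 13 mm farther back than shut.
Start: joints at [-1.284, 0.276, -0.026, 1.268, 0, 1.467], TCP at [237.49, -578.118, 231.313] pointing down, gripper open.
Joint ranges: [-3.12, 3.12], [-0.85, 1.88], [-1.08, 1.24], [-1.95, 2.15], [-1.57, 1.53], [-3.14, 3.14]. Speed limits (rad/s): [2.57, 2.57, 3.14, 3.14, 3.14, 3.14].

## Interface

Orientations are given as a rotation vector (axis times angle).
In Python, from plant import robot gives the robot as it stands.
- The arm moves only by the tool apply_moves, never from a script. Its argument "deltas" is a list of rows, each a list of 2 entries, a list of its own where there are three numbers: the shift along the world's x, y, z in m, then the turn about the world's z in degrees. A call has 1 to 5 rows; each row is the pose to reach, as a shift and turn from the pose commanded when the call began; what a row does not reach only later rows make up. A row lasts 1/8 s, in which the tool goes at most 62.5 mm and 10.7 degrees, less where a joint would pass 70% of its speed; a pose out of reach is approached as far as the arm can. A call with a gripper value outside its range is refused whole. "grip" is the closure in counts, from 0 (fully open) to 255 (shut), set as the call begins (left out, the last holds). The fingers move at their own pace and stop on an object; "newtons" is the grip in N (left out, the last holds). Time passes only in rows, so rows that repeat a pose let the fingers close. It gives the time, the measured TCP pose, the force, the opening and the grip force at its end, in the units of the state.
- robot.sense(): the state, without advancing time (a new reading comes with each control period).
- robot.read_camera(name): name is "side" or "top" or "wrist"; returns a dict with "img" (384x512x3 uint8, red, green, blue), "fx", "fy", "cx", "cy" (pixels), "xyz" and "rotation" of the camera in the world. Camera axes: x right, y up, looking along -z (the intrinsics and any distortion apply to the point x, -y, -z); pixel columns grow to the right and rows downward; lengths in mm; the calibration is good to about 2 mm. A picture is of the moment at which its call begins. There is no depth.
- robot.sign_off(): hands the job in; it is judged then, once.
Trained networks look in a picture, given as the dict that the camera call returned (one of the last four; its "shot" number tells which), for a name from the list of things; names that differ only in an ending like _2 or _b are one class to them, and where a whole thing is asked for, a point or a joint stands for the part that bears it (a point fixed in the world has none). Each returns a list of dicts, best first, with "confidence" (0 to 1); they miss things now and then, are a little off and sometimes report something else, mostly with a low value. They report only what shows in the picture. A call takes as long as a camera call.
- robot.masks_of(target, picture): "mask" (384x512 bool, what is visible of it) and "bbox" ([left, top, width, height] as shares, 0 to 1, of the picture: columns of its width, rows of its height, round what is visible of it).
- robot.mark_of(target, picture): "point" ([column, row] as shares, 0 to 1, of the picture: columns of its width, rows of its height: a listed point, or the origin of a listed thing).
The state is a dict: "time_s": time; "joint_positions": joint angles; "dq": joint speeds; "tau": joint torques, N m; "tcp_pos": TCP position; "ee_rot": TCP orientation; "force": force on the tool from outside, world axes, zero at the start; "wrist_torque": the same for the moment, N m; "opening": finger opening in mm; "grasp_force": force on a finger pad.
Only numpy, scipy, OpenCV 4.12 (cv2) and the standard library are available. Lean on these libraries where they do the work, as an engineer would, in place of code of your own. Each camera call takes 0.05 s, during which the arm holds its last target. There are 200 camera calls.

## Working session

There is one attempt and no reset: what is moved stays moved. The work goes in short steps, Python scripts to look and compute and a tool call to move; the robot and the scene stay as the last step left them, time stands still between calls to the robot, and variables do not carry over. Pictures are saved under pics/ and viewed, at most 14 in all, crops included, and the job is handed in when it is done.

Besides the shell and the picture viewer there is one more tool, called after "Emit:" by a JSON object that holds its "name" and its "arguments", one argument or row to a line. apply_moves: Moves the arm, as the interface text tells. Its arguments: {"type":"object","properties":{"deltas":{"type":"array","items":{"type":"array"}},"grip":{"type":"number"},"newtons":{"type":"number"}},"required":["deltas"]}

```bash
ls; mkdir -p pics; cat > h.py <<'E'
import numpy as np, cv2
from plant import robot
def ray(p,u,v):
    d=np.array([(u-p['cx'])/p['fx'],-(v-p['cy'])/p['fy'],-1.0])
    return np.array(p['xyz']),Rm(p)@d
def Rm(p):
    r=np.array(p['rotation'],float)
    return r if r.shape==(3,3) else cv2.Rodrigues(r)[0]
def at(p,u,v,z):
    o,d=ray(p,u,v); return o+d*(z-o[2])/d[2]
def proj(p,X):
    c=Rm(p).T@(np.array(X,float)-np.array(p['xyz'])); return p['cx']+p['fx']*c[0]/-c[2], p['cy']+p['fy']*c[1]/c[2]
def save(p,n): cv2.imwrite('pics/'+n,p['img'][:,:,::-1])
E
python3 - <<'E'
from h import *
s=robot.sense(); print(s)
for n in ['top','side']:
    p=robot.read_camera(n); save(p,n+'0.png'); print(n,{k:v for k,v in p.items() if k!='img'})
    for t in ['tray_blue','tray_yellow','relay_black','relay_blue','terminal','bottle','eye_loupe']:
        for kind in ('mark','mask'):
            r=(robot.mark_of if kind=='mark' else robot.masks_of)(t,p)
            for q in r[:2]:
                if kind=='mark':
                    u,v=q['point'][0]*512,q['point'][1]*384; print(n,t,'mark',round(q['confidence'],2),round(u,1),round(v,1),at(p,u,v,0).round(1))
                else:
                    (c,wh,a)=cv2.minAreaRect(np.argwhere(q['mask'])[:,::-1].astype(np.float32))
                    print(n,t,'mask',round(q['confidence'],2),np.round(c,1),np.round(wh,1),round(a,1))
E
```

```text
pics
{'time_s': 0.0, 'joint_positions': array([-1.28438414e+00,  2.77141762e-01, -2.78857372e-02,  1.26797475e+00,
        3.04851220e-05,  1.46736126e+00]), 'dq': array([ 2.16063948e-03, -8.95315337e-05, -4.84047977e-04,  7.70819532e-04,
       -4.22369743e-04,  6.15588019e-05]), 'tau': array([ 2.59026729e-04, -4.45502651e+01,  2.95206642e+01,  1.63052097e-02,
       -1.03103187e-04,  3.70705147e-07]), 'tcp_pos': array([ 237.28999755, -577.37217049,  230.15195038]), 'ee_rot': array([-3.07994080e+00, -6.08074062e-01,  2.68696978e-04]), 'force': array([-0.55187458,  0.08109872, -0.24082327]), 'wrist_torque': array([-0.00926966, -0.0201878 , -0.03312684]), 'grasp_force': 0.0, 'opening': 85.18436812717647}
top {'fx': 494.14445445825186, 'fy': 494.14445445825186, 'cx': 255.9816253779142, 'cy': 192.10776217643732, 'xyz': array([390.84591279, 140.26360885, 963.09739431]), 'rotation': array([ 0.16236333, -0.14431735, -1.39395354]), 'shot': 1}
top tray_blue mark 0.65 329.9 252.4 [490.9   6.6   0. ]
top tray_blue mask 0.87 [327.8 251.5] [35.9 69.1] 1.3
top tray_yellow mark 0.87 165.4 254.4 [4
[... 1102 characters left out ...]
mark 0.9 281.6 291.0 [431.4 313.6   0. ]
side tray_yellow mask 0.92 [281.6 292.1] [80.8 33.4] 10.2
side tray_yellow mask 0.5 [262.5 239.5] [17. 17.] 90.0
side relay_black mark 0.47 289.6 214.0 [535.2 127.3   0. ]
side relay_black mask 0.78 [289.5 210.5] [15. 17.] 90.0
side relay_blue mark 0.79 264.1 244.2 [523.  234.6   0. ]
side relay_blue mask 0.63 [262.5 239. ] [16. 17.] 90.0
side terminal mark 0.47 295.8 169.4 [618.  -28.8   0. ]
side terminal mask 0.58 [294. 168.] [8. 8.] 90.0
side bottle mark 0.71 266.1 184.6 [636.8  66.4   0. ]
side bottle mask 0.82 [269.  175.5] [27. 12.] 90.0
side eye_loupe mark 0.78 310.1 240.8 [458.4 175.1   0. ]
side eye_loupe mask 0.87 [306. 237.] [20. 18.] 90.0
```

```bash
python3 -c "
import cv2
a=cv2.imread('pics/top0.png')
b=cv2.resize(a[150:300,110:390],None,fx=2.85,fy=2.85,interpolation=cv2.INTER_CUBIC);cv2.imwrite('pics/t0c.png',b)
a=cv2.imread('pics/side0.png');b=cv2.resize(a[130:330,190:430],None,fx=3,fy=3,interpolation=cv2.INTER_CUBIC);cv2.imwrite('pics/s0c.png',b)"
```

```text
(no output)
```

View pics/t0c.png

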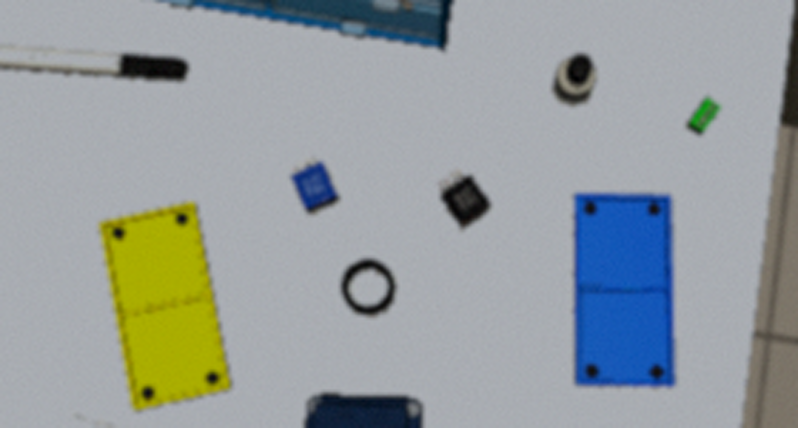

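View pics/s0c.png

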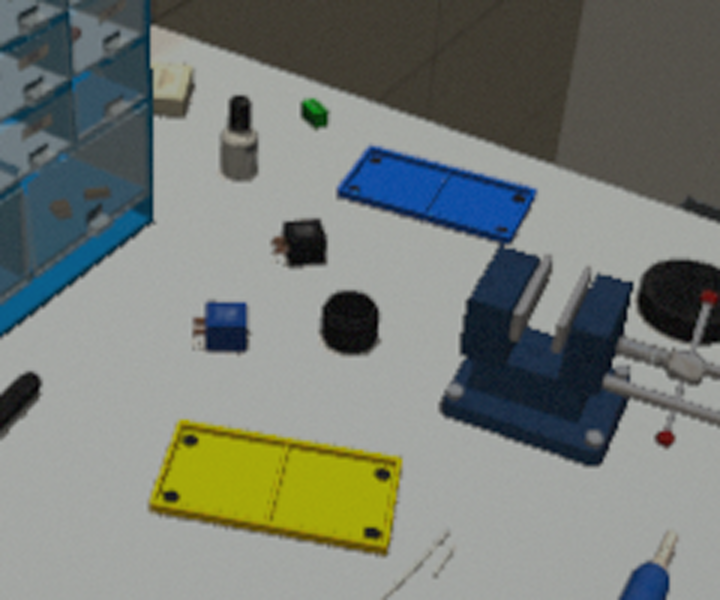

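Emit:
{"name": "apply_moves", "arguments": {
  "deltas": [
    [[0.022,0.058,0.0],10],
    [[0.044,0.116,0.0],20],
    [[0.066,0.174,0.0],30],
    [[0.088,0.232,0.0],40],
    [[0.11,0.29,0.0],50]
  ]
}}

```text
time_s: 2.12
tcp_pos: [348.0, -286.4, 231.6]
ee_rot: [2.531, 1.86, 0.001]
force: [0.6, -0.2, 0.6]
opening: 85.3
grasp_force: 0.0
```

Emit:
{"name": "apply_moves", "arguments": {
  "deltas": [
    [[0.022,0.058,0.0],10],
    [[0.044,0.116,0.0],20],
    [[0.066,0.174,0.0],30],
    [[0.088,0.232,0.0],40],
    [[0.1,0.29,0.0],40]
  ]
}}

```text
time_s: 2.75
tcp_pos: [448.5, 3.9, 231.8]
ee_rot: [1.747, 2.609, 0.001]
force: [1.2, -0.6, -1.0]
opening: 85.5
grasp_force: 0.0
```

```bash
cat >> h.py <<'E'
def yaw(): # tool x yaw deg, and tcp
    s=robot.sense(); R=cv2.Rodrigues(np.array(s['ee_rot']))[0]
    return np.degrees(np.arctan2(R[1,0],R[0,0])),s
E
python3 - <<'E'
from h import *
y,s=yaw(); print(y,s['tcp_pos'],s['joint_positions'],s['time_s'])
p=robot.read_camera('wrist'); save(p,'w1.png'); print({k:v for k,v in p.items() if k!='img'})
for t in ['tray_blue','relay_black','relay_blue','terminal','bottle','eye_loupe']:
    for q in robot.mark_of(t,p)[:1]:
        u,v=q['point'][0]*512,q['point'][1]*384; print(t,round(q['confidence'],2),round(u,1),round(v,1),at(p,u,v,0).round(1))
E
```

```text
112.40629101047918 [448.49636037   3.86963599 231.79317689] [-1.35652730e-01 -4.18297592e-02 -3.86939828e-01  1.22383241e+00
 -4.31941283e-05  1.04407924e+00] 2.75
{'fx': 344.26526408689773, 'fy': 344.26526408689773, 'cx': 258.05835327453514, 'cy': 188.90400363701448, 'xyz': array([423.5144292 ,  64.6825599 , 374.44144582]), 'rotation': array([-0.26119937, -0.05356611,  0.38779717]), 'shot': 3}
tray_blue 0.62 298.3 168.3 [495.1   9.8   0. ]
terminal 0.48 385.1 233.4 [620.7 -22.4  -0. ]
bottle 0.6 433.0 168.7 [633.7  66.3   0. ]
```

View pics/w1.png

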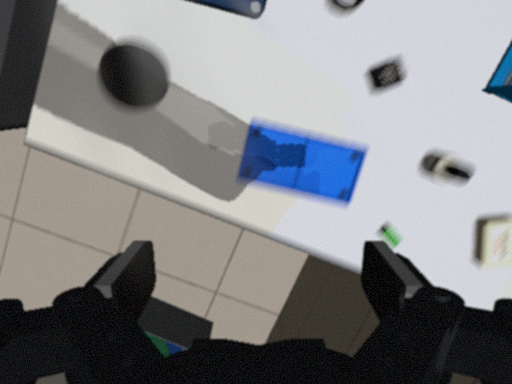

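Emit:
{"name": "apply_moves", "arguments": {
  "deltas": [
    [[0.03,0.05,0.0],0],
    [[0.05,0.1,0.0],0],
    [[0.05,0.1,-0.02],0],
    [[0.05,0.1,-0.02],0]
  ]
}}

```text
time_s: 3.6
tcp_pos: [496.3, 100.7, 209.8]
ee_rot: [-1.75, -2.606, 0.004]
force: [-0.1, -0.2, -0.2]
opening: 85.7
grasp_force: 0.0
```

```bash
cat >> h.py <<'E'
def look(name,fn,things):
    p=robot.read_camera(name); save(p,fn)
    for t,z in things.items():
        for q in robot.mark_of(t,p)[:1]:
            u,v=q['point'][0]*512,q['point'][1]*384; print(t,'mark',round(q['confidence'],2),round(u,1),round(v,1),at(p,u,v,0).round(1))
        for q in robot.masks_of(t,p)[:1]:
            # outline carried to height z: minAreaRect in world
            c=max(cv2.findContours(q['mask'].astype(np.uint8),0,1)[0],key=len)[:,0]
            w=np.array([at(p,a,b,z)[:2] for a,b in c],np.float32)
            box=cv2.boxPoints(cv2.minAreaRect(w)); e=[box[1]-box[0],box[2]-box[1]]
            print(t,'mask',round(q['confidence'],2),'c',box.mean(0).round(1),[(round(float(np.hypot(*k)),1),round(float(np.degrees(np.arctan2(k[1],k[0]))%180),1)) for k in e])
    return p
E
python3 - <<'E'
from h import *
y,s=yaw(); print(y,s['tcp_pos'],s['time_s'])
p=look('wrist','w2.png',dict(tray_blue=8,tray_yellow=8,relay_black=22,relay_blue=22,terminal=15,bottle=30,eye_loupe=26))
E
```

```text
112.22814797032163 [496.33006842 100.67093181 209.7518612 ] 3.6
tray_blue mark 0.96 227.6 234.1 [495.5  12.9   0. ]
tray_blue mask 0.64 c [494.  13.] [(69.9, 98.7), (131.1, 8.7)]
relay_black mark 0.8 304.5 151.8 [536.4 128.    0. ]
relay_black mask 0.64 c [532.8 128.7] [(26.9, 135.0), (26.0, 45.0)]
relay_blue mark 0.84 342.3 47.6 [528.7 233.    0. ]
relay_blue mask 0.74 c [524.3 228.8] [(26.0, 125.1), (32.4, 35.1)]
terminal mark 0.65 316.1 297.2 [618.3 -21.6   0. ]
terminal mask 0.89 c [618.3 -21.5] [(29.2, 151.6), (14.6, 61.6)]
bottle mark 0.78 362.2 229.6 [629.9  73.7   0. ]
bottle mask 0.95 c [619.9  71.1] [(32.6, 157.8), (27.9, 67.8)]
eye_loupe mark 0.63 317.3 298.1 [620.  -22.1   0. ]
eye_loupe mask 0.83 c [465.4 182.6] [(33.2, 112.2), (34.2, 22.2)]
```

View pics/w2.png

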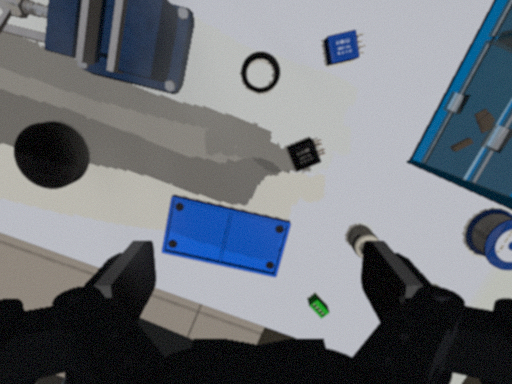

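Emit:
{"name": "apply_moves", "arguments": {
  "deltas": [
    [[0.0,0.0,0.0],10],
    [[0.0,0.0,0.0],20],
    [[0.0,0.0,0.0],30],
    [[0.01,0.0,0.0],40],
    [[0.02,0.02,0.0],50]
  ]
}}

```text
time_s: 4.97
tcp_pos: [517.8, 121.4, 211.3]
ee_rot: [0.476, 3.105, -0.0]
force: [-0.1, -0.7, -0.3]
opening: 85.9
grasp_force: 0.0
```

Emit:
{"name": "apply_moves", "arguments": {
  "deltas": [
    [[0.01,0.0,-0.01],10],
    [[0.015,0.005,-0.03],20],
    [[0.015,0.005,-0.05],30],
    [[0.015,0.005,-0.07],40],
    [[0.015,0.005,-0.09],50]
  ]
}}

```text
time_s: 5.6
tcp_pos: [532.5, 127.0, 120.6]
ee_rot: [-0.884, 3.015, 0.0]
force: [0.1, 0.0, 1.0]
opening: 85.6
grasp_force: 0.0
```

Emit:
{"name": "apply_moves", "arguments": {
  "deltas": [
    [[0.0,0.0,0.0],10],
    [[0.0,0.0,0.0],12],
    [[0.0,0.0,0.0],12]
  ]
}}

```text
time_s: 5.98
tcp_pos: [532.8, 127.0, 121.6]
ee_rot: [-1.182, 2.91, -0.0]
force: [-0.1, 0.3, -0.0]
opening: 85.3
grasp_force: 0.0
```

```bash
python3 - <<'E'
from h import *
y,s=yaw(); print(y,s['tcp_pos'],s['joint_positions'],s['time_s'])
p=look('wrist','w3.png',dict(tray_blue=8,tray_yellow=8,relay_black=22,relay_blue=22,eye_loupe=26,bottle=30))
print(p['xyz'],p['rotation'])
E
```

```text
-135.77501034510968 [532.84193058 126.99289791 121.64714928] [ 1.15927327e-01  2.23346287e-01 -3.39316641e-01  1.00741458e+00
  2.69212659e-05 -6.55944222e-01] 5.975
tray_blue mark 0.89 180.5 34.1 [494.2  11.9   0. ]
tray_blue mask 0.76 c [502.7  13.8] [(69.6, 99.5), (111.8, 9.5)]
tray_yellow mark 0.96 511.0 251.0 [428.7 319.4   0. ]
tray_yellow mask 0.78 c [448.9 291.5] [(54.0, 145.0), (115.6, 55.0)]
relay_black mark 0.67 258.3 186.8 [536.  129.6   0. ]
relay_black mask 0.77 c [532.  125.4] [(23.5, 134.2), (29.3, 44.2)]
relay_blue mark 0.69 32.1 126.6 [621.9 -26.4   0. ]
relay_blue mask 0.7 c [528.2 220.5] [(19.2, 136.7), (39.1, 46.7)]
eye_loupe mark 0.89 366.4 167.9 [466.1 179.5   0. ]
eye_loupe mask 0.77 c [465.7 177.2] [(40.2, 108.6), (34.6, 18.6)]
bottle mark 0.82 124.0 211.6 [626.8  66.1   0. ]
bottle mask 0.65 c [630.   66.9] [(56.6, 177.2), (26.1, 87.2)]
[486.02702446  81.34021064 264.31757448] [-0.13198194 -0.30694515  2.32563552]
```

View pics/w3.png

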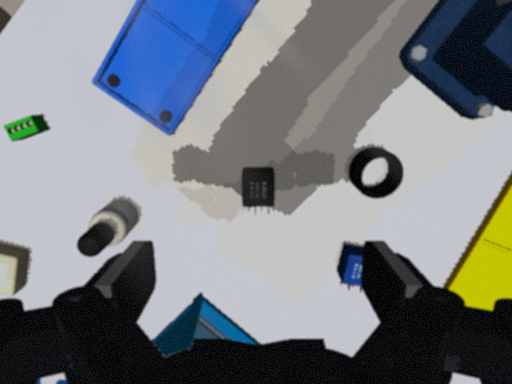

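Emit:
{"name": "apply_moves", "arguments": {
  "deltas": [
    [[0.0,0.0,0.0],0],
    [[0.0,0.0,-0.03],0],
    [[0.0,0.0,-0.07],0],
    [[0.0,0.0,-0.1],0],
    [[0.0,0.0,-0.115],0]
  ],
  "grip": 120,
  "newtons": 25
}}

```text
time_s: 7.25
tcp_pos: [531.1, 126.7, 4.6]
ee_rot: [1.184, -2.907, -0.001]
force: [0.2, -0.4, 1.3]
opening: 45.3
grasp_force: 0.0
```

Emit:
{"name": "apply_moves", "arguments": {
  "deltas": [
    [[0.0,0.0,0.0],0],
    [[0.0,0.0,0.0],0],
    [[0.0,0.0,0.0],0],
    [[0.0,0.0,0.0],0],
    [[0.0,0.0,0.0],0]
  ],
  "grip": 255
}}

```text
time_s: 7.88
tcp_pos: [532.8, 126.9, 6.8]
ee_rot: [-1.185, 2.909, -0.0]
force: [0.0, -0.1, -0.9]
opening: 23.4
grasp_force: 28.9
```

Emit:
{"name": "apply_moves", "arguments": {
  "deltas": [
    [[0.0,0.0,0.02],0],
    [[0.0,0.0,0.06],0],
    [[-0.02,-0.034,0.08],0],
    [[-0.046,-0.078,0.08],0],
    [[-0.072,-0.123,0.08],0]
  ]
}}

```text
time_s: 8.5
tcp_pos: [460.3, 2.9, 87.0]
ee_rot: [-1.186, 2.907, -0.002]
force: [0.3, -0.2, -0.9]
opening: 23.2
grasp_force: 29.0
```

Emit:
{"name": "apply_moves", "arguments": {
  "deltas": [
    [[0.0,0.0,0.0],0],
    [[0.0,0.0,-0.02],0]
  ]
}}

```text
time_s: 8.75
tcp_pos: [462.8, 3.4, 67.8]
ee_rot: [-1.182, 2.906, -0.003]
force: [-0.3, 0.3, -1.2]
opening: 23.0
grasp_force: 29.0
```

```bash
python3 - <<'E'
from h import *
y,s=yaw(); print(y,s['tcp_pos'],s['opening'],s['grasp_force'],s['time_s'])
p=look('wrist','w4.png',dict(tray_blue=8,relay_black=40))
# draw predicted tray outline
c=np.array([494.5,12]);a=np.radians(9);L=np.array([np.cos(a),np.sin(a)]);W=np.array([-L[1],L[0]])
im=p['img'][:,:,::-1].copy()
for z in (8,):
    pts=[proj(p,[*(c+i*64.5*L+j*33*W),z]) for i,j in((1,1),(1,-1),(-1,-1),(-1,1))]
    cv2.polylines(im,[np.array(pts,np.int32)],True,(0,0,255),1)
for i in(1,-1): cv2.circle(im,tuple(int(k) for k in proj(p,[*(c+i*31.5*L),3])),2,(0,255,255),-1)
cv2.imwrite('pics/w4a.png',im)
E
```

```text
-135.73383421164795 [462.80799311   3.44468007  67.82274599] 22.987989855603427 28.981767296791077 8.75
tray_blue mask 0.82 c [487.3  10.5] [(67.0, 98.8), (118.6, 8.8)]
relay_black mark 0.73 258.6 253.4 [488.9  28.4   0. ]
relay_black mask 0.91 c [476.8  16.7] [(31.2, 134.3), (44.5, 44.3)]
```

View pics/w4a.png

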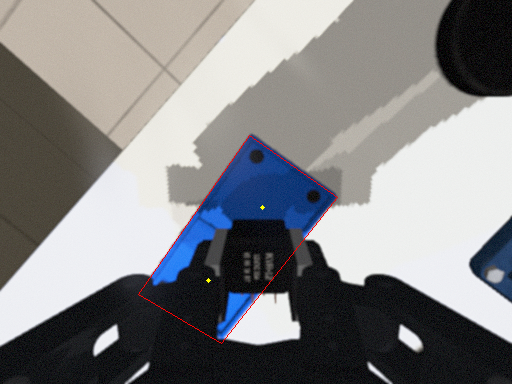

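Emit:
{"name": "apply_moves", "arguments": {
  "deltas": [
    [[-0.001,0.001,-0.02],0],
    [[-0.001,0.001,-0.04],0],
    [[-0.001,0.001,-0.05],0],
    [[-0.001,0.001,-0.0565],0],
    [[-0.001,0.001,-0.0565],0]
  ]
}}

```text
time_s: 9.62
tcp_pos: [459.9, 4.9, 10.0]
ee_rot: [-1.185, 2.909, -0.0]
force: [-0.4, 0.2, 0.5]
opening: 23.6
grasp_force: 29.1
```

Emit:
{"name": "apply_moves", "arguments": {
  "deltas": [
    [[0.0,0.0,0.0],0],
    [[0.0,0.0,0.0],0],
    [[0.0,0.0,0.0],0]
  ],
  "grip": 130
}}

```text
time_s: 10.0
tcp_pos: [459.7, 4.8, 10.1]
ee_rot: [-1.185, 2.909, -0.0]
force: [-0.1, 0.2, 0.4]
opening: 41.8
grasp_force: 0.0
```

Emit:
{"name": "apply_moves", "arguments": {
  "deltas": [
    [[0.0,0.0,0.03],0],
    [[0.0,0.0,0.08],0],
    [[0.02,0.02,0.13],-10],
    [[0.05,0.03,0.15],-20],
    [[0.1,0.04,0.15],-30]
  ],
  "grip": 90
}}

```text
time_s: 10.62
tcp_pos: [561.3, 45.3, 163.0]
ee_rot: [-0.383, 3.113, -0.001]
force: [0.3, -0.5, 0.4]
opening: 55.4
grasp_force: 0.0
```

```bash
python3 - <<'E'
from h import *
y,s=yaw(); print(y,s['tcp_pos'],s['time_s'])
p=look('wrist','w5.png',dict(tray_blue=8,relay_black=25,terminal=15,bottle=40))
for q in robot.masks_of('bottle',p)[:1]: print(q['bbox'])
for n in ('top','side'):
    p=robot.read_camera(n)
    for t in ('bottle','relay_black','terminal'):
        for q in robot.mark_of(t,p)[:1]:
            print(n,t,q['confidence'],at(p,q['point'][0]*512,q['point'][1]*384,0).round(1))
    if n=='side': print('cab',at(p,241,204,0))
E
```

```text
-165.98857896436823 [561.3049466   45.30352403 162.96224139] 10.625
tray_blue mark 0.64 242.0 84.5 [492.9  13.7   0. ]
tray_blue mask 0.65 c [493.1  11.5] [(67.0, 98.6), (129.8, 8.6)]
relay_black mark 0.66 246.2 47.1 [463.2  10.2   0. ]
relay_black mask 0.94 c [462.6   6.9] [(25.6, 133.2), (30.5, 43.2)]
terminal mark 0.71 169.1 209.1 [617.9 -26.9   0. ]
terminal mask 0.59 c [617.7 -24.1] [(28.5, 153.3), (13.2, 63.3)]
bottle mark 0.74 264.2 241.1 [627.8  67.3   0. ]
bottle mask 0.93 c [624.4  65.7] [(25.4, 104.1), (46.3, 14.1)]
[0.4865, 0.6047, 0.0645, 0.1255]
top bottle 0.58 [632.6  63.6   0. ]
side bottle 0.86 [637.5  56.3   0. ]
side relay_black 0.61 [468.7   1.8   0. ]
side terminal 0.59 [619.1 -26.7   0. ]
cab [636.44734428 158.56489342   0.        ]
```

View pics/w5.png

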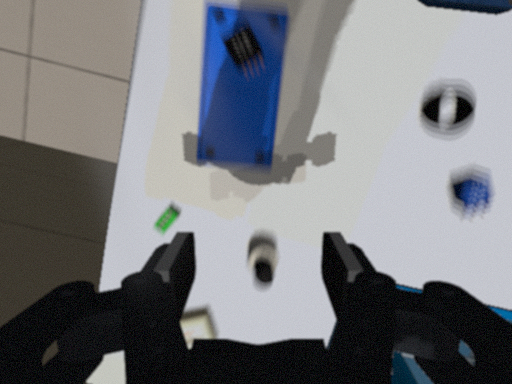

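Emit:
{"name": "apply_moves", "arguments": {
  "deltas": [
    [[0.035,0.012,0.0],-5],
    [[0.06,0.022,0.0],-5],
    [[0.06,0.022,-0.05],-5],
    [[0.06,0.022,-0.05],-5]
  ]
}}

```text
time_s: 12.02
tcp_pos: [615.4, 67.0, 105.6]
ee_rot: [0.255, -3.121, -0.001]
force: [-1.7, -0.5, 0.8]
opening: 55.8
grasp_force: 0.0
```

```bash
python3 - <<'E'
from h import *
y,s=yaw(); print(y,s['tcp_pos'],s['time_s'])
p=look('wrist','w6.png',dict(bottle=0,terminal=15))
for X in ([630,67,0],[630,67,40],[630,67,62]): print(np.round(proj(p,X),1))
E
```

```text
-170.65320513621236 [615.44612253  66.98794588 105.6246509 ] 12.025
bottle mark 0.97 258.8 205.5 [628.8  69.7   0. ]
bottle mask 0.72 c [639.4  69. ] [(30.3, 113.3), (46.1, 23.3)]
terminal mark 0.79 129.8 173.0 [619.4 -28.4   0. ]
terminal mask 0.9 c [618.9 -23.2] [(27.1, 153.0), (14.5, 63.0)]
[255.1 206.5]
[254.6 225.1]
[254.2 238.4]
```

View pics/w6.png

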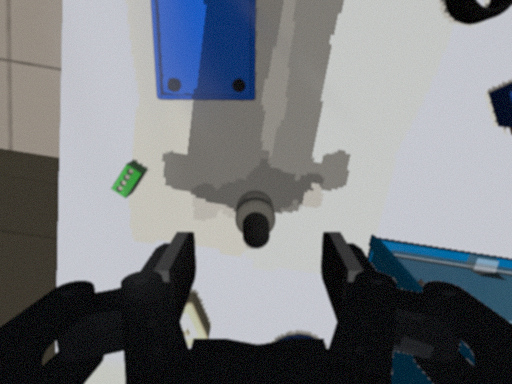

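Emit:
{"name": "apply_moves", "arguments": {
  "deltas": [
    [[0.007,0.0,0.0],0],
    [[0.007,0.0,0.0],0],
    [[0.007,0.0,0.0],0]
  ]
}}

```text
time_s: 12.65
tcp_pos: [626.7, 66.9, 110.1]
ee_rot: [-0.255, 3.131, 0.0]
force: [-0.7, 0.0, 0.7]
opening: 54.8
grasp_force: 0.0
```

Emit:
{"name": "apply_moves", "arguments": {
  "deltas": [
    [[0.002,0.0,-0.03],0],
    [[0.002,0.0,-0.06],0],
    [[0.002,0.0,-0.085],0],
    [[0.002,0.0,-0.096],0],
    [[0.002,0.0,-0.096],0]
  ]
}}

```text
time_s: 13.28
tcp_pos: [627.8, 66.9, 13.2]
ee_rot: [0.255, -3.129, -0.0]
force: [0.2, 0.1, 0.3]
opening: 55.3
grasp_force: 0.0
```

Emit:
{"name": "apply_moves", "arguments": {
  "deltas": [
    [[0.0,0.0,0.0],0],
    [[0.0,0.0,0.0],0],
    [[0.0,0.0,0.0],0],
    [[0.0,0.0,0.0],0],
    [[0.0,0.0,0.0],0]
  ],
  "grip": 255,
  "newtons": 30
}}

```text
time_s: 13.9
tcp_pos: [629.9, 66.9, 15.3]
ee_rot: [-0.255, 3.128, -0.0]
force: [-0.6, -0.6, 5.6]
opening: 25.6
grasp_force: 29.8
```

Emit:
{"name": "apply_moves", "arguments": {
  "deltas": [
    [[0.0,0.0,0.02],0],
    [[0.0,0.0,0.05],0],
    [[-0.03,-0.014,0.06],0],
    [[-0.07,-0.034,0.06],0],
    [[-0.104,-0.05,0.06],0]
  ]
}}

```text
time_s: 14.52
tcp_pos: [523.2, 16.4, 74.8]
ee_rot: [-0.256, 3.131, -0.001]
force: [-0.5, 0.9, -0.7]
opening: 25.9
grasp_force: 29.7
```

Emit:
{"name": "apply_moves", "arguments": {
  "deltas": [
    [[0.0,0.0,0.0],0],
    [[0.0,0.0,-0.02],0],
    [[0.0,0.0,-0.02],0],
    [[0.0,0.0,-0.02],0]
  ]
}}

```text
time_s: 15.02
tcp_pos: [525.4, 17.0, 54.5]
ee_rot: [-0.256, 3.13, -0.0]
force: [0.7, 0.4, -1.4]
opening: 25.5
grasp_force: 29.7
```

```bash
python3 - <<'E'
from h import *
y,s=yaw(); print(y,s['tcp_pos'],s['opening'],s['grasp_force'],s['time_s'])
p=robot.read_camera('wrist')
c=np.array([494.5,12]);a=np.radians(9);L=np.array([np.cos(a),np.sin(a)]);W=np.array([-L[1],L[0]])
im=p['img'][:,:,::-1].copy()
pts=[proj(p,[*(c+i*64.5*L+j*33*W),8]) for i,j in((1,1),(1,-1),(-1,-1),(-1,1))]
cv2.polylines(im,[np.array(pts,np.int32)],True,(0,0,255),1)
cv2.imwrite('pics/w7.png',im)
E
```

```text
-170.64776446038394 [525.42498629  17.04188     54.45739477] 25.52889266715517 29.700912685948424 15.025
```

View pics/w7.png

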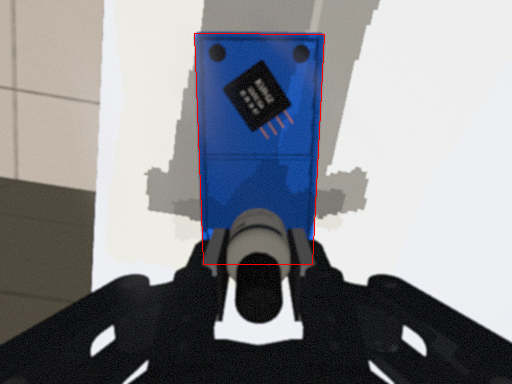

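Emit:
{"name": "apply_moves", "arguments": {
  "deltas": [
    [[0.0,0.0,-0.015],0],
    [[0.0,0.0,-0.027],0],
    [[0.0,0.0,-0.033],0],
    [[0.0,0.0,-0.0365],0],
    [[0.0,0.0,-0.0365],0]
  ]
}}

```text
time_s: 15.7
tcp_pos: [523.7, 17.0, 18.2]
ee_rot: [0.256, -3.129, -0.001]
force: [-3.9, -0.3, 10.9]
opening: 24.8
grasp_force: 30.7
```

Emit:
{"name": "apply_moves", "arguments": {
  "deltas": [
    [[0.0,0.0,0.0],0],
    [[0.0,0.0,0.0],0],
    [[0.0,0.0,0.0],0]
  ],
  "grip": 110
}}

```text
time_s: 16.08
tcp_pos: [524.5, 16.9, 17.1]
ee_rot: [0.256, -3.131, -0.0]
force: [0.1, 0.1, -0.1]
opening: 48.6
grasp_force: 0.0
```

Emit:
{"name": "apply_moves", "arguments": {
  "deltas": [
    [[0.0,0.0,0.03],0],
    [[0.0,0.0,0.08],0],
    [[0.03,-0.01,0.1],-10],
    [[0.06,-0.03,0.1],-20],
    [[0.085,-0.044,0.1],-30]
  ]
}}

```text
time_s: 16.7
tcp_pos: [611.0, -27.8, 117.8]
ee_rot: [0.572, 3.087, -0.0]
force: [0.0, 0.5, 0.2]
opening: 48.4
grasp_force: 0.0
```

Emit:
{"name": "apply_moves", "arguments": {
  "deltas": [
    [[0.006,0.002,-0.03],-7],
    [[0.006,0.002,-0.03],-7],
    [[0.006,0.002,-0.03],-7]
  ]
}}

```text
time_s: 17.08
tcp_pos: [614.9, -25.0, 87.4]
ee_rot: [-0.748, -3.05, 0.0]
force: [-0.1, -0.0, 1.4]
opening: 48.5
grasp_force: 0.0
```

```bash
python3 - <<'E'
from h import *
y,s=yaw(); print(y,s['tcp_pos'],s['joint_positions'],s['time_s'])
p=look('wrist','w8.png',dict(terminal=15,bottle=0,relay_black=25))
q=robot.masks_of('terminal',p)[0]; l,t,w,h=q['bbox']; print(l*512,t*384,w*512,h*384)
u,v=int((l+w/2)*512),int((t+h/2)*384)
im=cv2.resize(p['img'][max(0,v-50):v+50,u-60:u+60,::-1],None,fx=5,fy=5); cv2.imwrite('pics/w8c.png',im)
E
```

```text
152.44137427888492 [614.87115851 -24.96917431  87.35399989] [-1.45572033e-01  3.67612873e-01 -2.21989049e-01  9.82248559e-01
 -4.40546094e-05  3.35416555e-01] 17.075
terminal mark 0.7 259.9 200.0 [619.7 -25.9   0. ]
terminal mask 0.87 c [619.3 -24.6] [(26.1, 152.4), (12.6, 62.4)]
bottle mark 0.65 252.6 34.8 [523.   19.3   0. ]
bottle mask 0.7 c [519.4  18.1] [(33.5, 152.4), (30.8, 62.4)]
relay_black mask 0.23 c [523.6  16.9] [(29.8, 152.4), (28.0, 62.4)]
249.2928 184.2816 25.6 39.782399999999996
```

View pics/w8c.png

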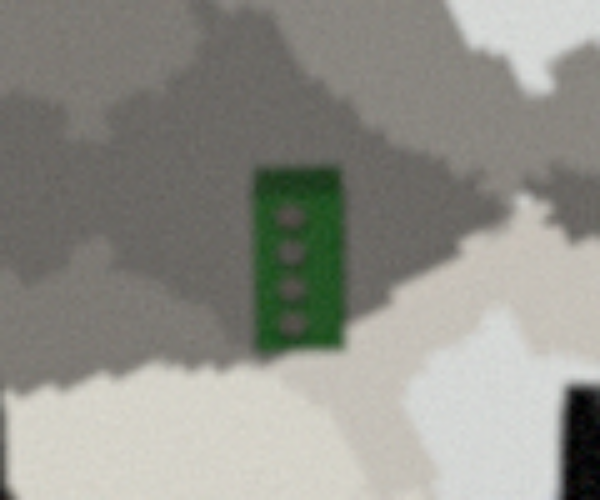

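Emit:
{"name": "apply_moves", "arguments": {
  "deltas": [
    [[0.003,0.0,-0.03],0],
    [[0.003,0.0,-0.055],0],
    [[0.003,0.0,-0.075],0],
    [[0.003,0.0,-0.083],0],
    [[0.003,0.0,-0.083],0]
  ]
}}

```text
time_s: 18.1
tcp_pos: [618.2, -25.1, 4.1]
ee_rot: [-0.751, -3.05, 0.0]
force: [0.5, 0.2, 0.7]
opening: 48.7
grasp_force: 0.0
```

Emit:
{"name": "apply_moves", "arguments": {
  "deltas": [
    [[0.0,0.0,0.0],0],
    [[0.0,0.0,0.0],0],
    [[0.0,0.0,0.0],0],
    [[0.0,0.0,0.0],0],
    [[0.0,0.0,0.0],0]
  ],
  "grip": 255,
  "newtons": 20
}}

```text
time_s: 18.73
tcp_pos: [619.5, -25.2, 5.4]
ee_rot: [0.751, 3.049, 0.0]
force: [-0.7, -0.5, 6.0]
opening: 11.3
grasp_force: 23.4
```

Emit:
{"name": "apply_moves", "arguments": {
  "deltas": [
    [[0.0,0.0,0.02],0],
    [[0.0,0.0,0.06],0],
    [[0.0,0.0,0.12],0],
    [[-0.025,0.049,0.145],0],
    [[-0.05,0.098,0.145],0]
  ]
}}

```text
time_s: 19.35
tcp_pos: [570.5, 73.5, 152.5]
ee_rot: [0.752, 3.044, 0.003]
force: [1.3, 0.7, -0.8]
opening: 11.3
grasp_force: 22.7
```

Emit:
{"name": "apply_moves", "arguments": {
  "deltas": [
    [[-0.025,0.049,0.0],0],
    [[-0.05,0.098,0.0],0],
    [[-0.075,0.147,0.0],0],
    [[-0.1,0.197,0.0],0],
    [[-0.1,0.197,0.0],0]
  ]
}}

```text
time_s: 19.98
tcp_pos: [466.1, 272.4, 148.9]
ee_rot: [-0.742, -3.051, 0.0]
force: [0.3, 0.5, 1.1]
opening: 11.3
grasp_force: 22.7
```

```bash
python3 - <<'E'
from h import *
y,s=yaw(); print(y,s['tcp_pos'],s['opening'],s['grasp_force'],s['time_s'])
p=look('wrist','w9.png',dict(tray_yellow=8,relay_blue=22,eye_loupe=26))
E
```

```text
152.6575301895176 [466.1082817  272.44631892 148.88463848] 11.287200147263745 22.687344253063202 19.975
tray_yellow mark 0.68 285.3 112.8 [430.2 316.4   0. ]
tray_yellow mask 0.98 c [429.9 316.2] [(67.4, 112.4), (130.3, 22.4)]
eye_loupe mark 0.6 166.0 218.0 [463.8 180.5   0. ]
eye_loupe mask 0.77 c [462.4 187.6] [(41.2, 106.7), (33.1, 16.7)]
```

View pics/w9.png

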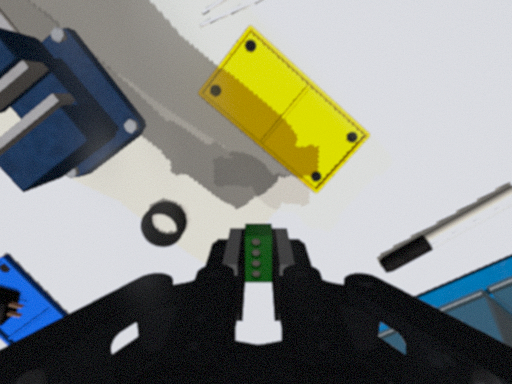

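Emit:
{"name": "apply_moves", "arguments": {
  "deltas": [
    [[-0.035,0.018,-0.02],0],
    [[-0.068,0.034,-0.06],0],
    [[-0.068,0.034,-0.1],0],
    [[-0.068,0.034,-0.12],0],
    [[-0.068,0.034,-0.12],0]
  ]
}}

```text
time_s: 20.95
tcp_pos: [399.3, 302.4, 27.7]
ee_rot: [-0.752, -3.047, 0.005]
force: [0.1, -0.4, -0.2]
opening: 11.1
grasp_force: 22.7
```

Emit:
{"name": "apply_moves", "arguments": {
  "deltas": [
    [[0.0,0.0,-0.012],0],
    [[0.0,0.0,-0.019],0],
    [[0.0,0.0,-0.0215],0],
    [[0.0,0.0,-0.0215],0]
  ]
}}

```text
time_s: 21.45
tcp_pos: [400.8, 303.9, 8.4]
ee_rot: [0.751, 3.05, 0.0]
force: [-1.0, -1.6, 3.5]
opening: 11.4
grasp_force: 23.1
```

Emit:
{"name": "apply_moves", "arguments": {
  "deltas": [
    [[0.0,0.0,0.0],0],
    [[0.0,0.0,0.0],0],
    [[0.0,0.0,0.0],0]
  ],
  "grip": 165
}}

```text
time_s: 21.82
tcp_pos: [400.5, 303.9, 7.8]
ee_rot: [0.751, 3.05, 0.0]
force: [0.1, -0.1, 0.5]
opening: 30.0
grasp_force: 0.0
```

Emit:
{"name": "apply_moves", "arguments": {
  "deltas": [
    [[0.0,0.0,0.03],0],
    [[0.0,0.0,0.08],0],
    [[0.03,-0.02,0.12],10],
    [[0.07,-0.045,0.12],20],
    [[0.12,-0.075,0.12],30]
  ],
  "grip": 120
}}

```text
time_s: 22.45
tcp_pos: [521.6, 228.7, 128.9]
ee_rot: [-0.076, 3.139, 0.001]
force: [0.4, 0.5, 0.5]
opening: 45.3
grasp_force: 0.0
```

Emit:
{"name": "apply_moves", "arguments": {
  "deltas": [
    [[0.0,0.0,0.0],10],
    [[0.0,0.0,0.0],20],
    [[0.0,0.0,0.0],30],
    [[0.0,0.0,0.0],33],
    [[0.0,0.0,0.0],33]
  ]
}}

```text
time_s: 23.08
tcp_pos: [520.3, 228.8, 127.6]
ee_rot: [0.952, -2.993, -0.0]
force: [0.4, 0.6, -0.8]
opening: 45.5
grasp_force: 0.0
```

```bash
python3 - <<'E'
from h import *
y,s=yaw(); print(y,s['tcp_pos'],s['opening'],s['time_s'])
p=look('wrist','w10.png',dict(tray_yellow=8,relay_blue=22,eye_loupe=26,terminal=18))
E
```

```text
-144.7070819000137 [520.33546303 228.83481575 127.60090232] 45.478198326585776 23.075
tray_yellow mark 0.68 416.4 152.9 [430.3 317.9   0. ]
tray_yellow mask 0.97 c [430.2 314.8] [(69.0, 112.5), (129.9, 22.5)]
relay_blue mark 0.87 260.6 193.3 [528.4 236.6   0. ]
relay_blue mask 0.69 c [523.  228.8] [(23.5, 125.3), (30.2, 35.3)]
eye_loupe mark 0.9 247.2 87.6 [466.8 180.4   0. ]
eye_loupe mask 0.58 c [464.3 182. ] [(34.1, 125.3), (34.5, 35.3)]
terminal mark 0.97 428.1 111.2 [401.  303.5   0. ]
terminal mask 0.6 c [403.7 300.3] [(27.1, 152.6), (15.6, 62.6)]
```

View pics/w10.png

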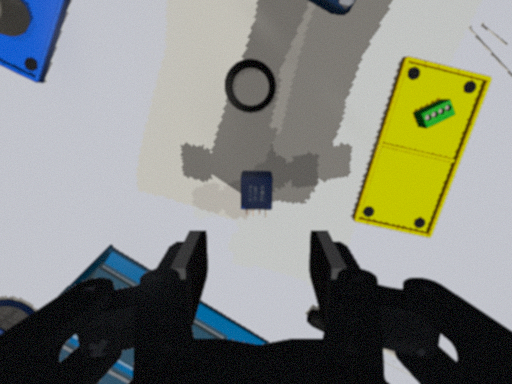

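Emit:
{"name": "apply_moves", "arguments": {
  "deltas": [
    [[0.004,0.002,-0.03],0],
    [[0.004,0.002,-0.07],0],
    [[0.004,0.002,-0.105],0],
    [[0.004,0.002,-0.121],0],
    [[0.004,0.002,-0.121],0]
  ],
  "newtons": 25
}}

```text
time_s: 24.15
tcp_pos: [523.6, 230.6, 5.9]
ee_rot: [0.953, -2.991, 0.0]
force: [-0.0, 0.2, 0.2]
opening: 45.2
grasp_force: 0.0
```

Emit:
{"name": "apply_moves", "arguments": {
  "deltas": [
    [[0.0,0.0,0.0],0],
    [[0.0,0.0,0.0],0],
    [[0.0,0.0,0.0],0],
    [[0.0,0.0,0.0],0],
    [[0.0,0.0,0.0],0]
  ],
  "grip": 255
}}

```text
time_s: 24.78
tcp_pos: [526.1, 231.4, 8.5]
ee_rot: [-0.952, 2.99, -0.0]
force: [-0.7, 0.1, 6.5]
opening: 23.3
grasp_force: 26.6
```

Emit:
{"name": "apply_moves", "arguments": {
  "deltas": [
    [[0.0,0.0,0.02],0],
    [[0.0,0.0,0.06],0],
    [[-0.02,0.027,0.06],0],
    [[-0.045,0.061,0.06],0],
    [[-0.07,0.095,0.06],0]
  ]
}}

```text
time_s: 25.4
tcp_pos: [453.8, 326.6, 67.1]
ee_rot: [-0.952, 2.993, 0.0]
force: [-0.2, -0.2, 0.5]
opening: 23.4
grasp_force: 25.8
```

Emit:
{"name": "apply_moves", "arguments": {
  "deltas": [
    [[0.0,0.0,0.0],0],
    [[0.0,0.0,-0.02],0],
    [[0.0,0.0,-0.04],0],
    [[0.0,0.0,-0.045],0]
  ]
}}

```text
time_s: 25.9
tcp_pos: [453.7, 324.6, 20.5]
ee_rot: [0.951, -2.991, 0.001]
force: [-0.1, -0.5, 0.4]
opening: 23.3
grasp_force: 25.8
```

Emit:
{"name": "apply_moves", "arguments": {
  "deltas": [
    [[0.0,0.0,-0.006],0],
    [[0.0,0.0,-0.01],0],
    [[0.0,0.0,-0.012],0],
    [[0.0,0.0,-0.012],0]
  ]
}}

```text
time_s: 26.4
tcp_pos: [455.0, 325.9, 11.4]
ee_rot: [-0.953, 2.993, -0.001]
force: [-2.7, -1.5, 7.8]
opening: 22.9
grasp_force: 26.8
```

Contact with the floor is felt (7.8 N); release, rise and check.

Emit:
{"name": "apply_moves", "arguments": {
  "deltas": [
    [[0.0,0.0,0.0],0],
    [[0.0,0.0,0.0],0],
    [[0.0,0.0,0.0],0]
  ],
  "grip": 130
}}

```text
time_s: 26.78
tcp_pos: [454.5, 325.9, 9.7]
ee_rot: [0.953, -2.993, -0.0]
force: [-0.5, 0.1, 0.0]
opening: 41.9
grasp_force: 0.0
```

Emit:
{"name": "apply_moves", "arguments": {
  "deltas": [
    [[0.0,0.0,0.03],0],
    [[0.0,0.0,0.08],0],
    [[0.0,0.0,0.13],0],
    [[0.02,-0.06,0.17],0],
    [[0.03,-0.1,0.17],0]
  ]
}}

```text
time_s: 27.4
tcp_pos: [487.1, 226.0, 183.2]
ee_rot: [-0.954, 2.986, -0.0]
force: [0.1, 0.2, -0.8]
opening: 41.8
grasp_force: 0.0
```

Emit:
{"name": "apply_moves", "arguments": {
  "deltas": [
    [[0.0,0.0,0.0],0],
    [[0.0,0.0,0.0],0]
  ]
}}

```text
time_s: 27.65
tcp_pos: [484.1, 225.9, 179.3]
ee_rot: [0.952, -2.993, -0.001]
force: [-1.6, -0.2, -0.5]
opening: 42.1
grasp_force: 0.0
```

```bash
python3 - <<'E'
from h import *
print(robot.sense()['time_s'])
d=dict(tray_yellow=8,tray_blue=8,relay_blue=25,relay_black=25,eye_loupe=26,terminal=18,bottle=3)
p=look('wrist','w11.png',d); print('side'); look('side','s11.png',d)
a=cv2.imread('pics/w11.png');b=cv2.imread('pics/s11.png')
b=cv2.resize(b[130:330,190:430],(460,384))
cv2.imwrite('pics/f.png',cv2.resize(np.hstack([a,b]),(800,316)))
E
```

```text
27.65
tray_yellow mark 0.65 369.5 176.0 [429.5 317.8   0. ]
tray_yellow mask 0.84 c [429.9 315. ] [(68.4, 112.1), (129.2, 22.1)]
tray_blue mask 0.69 c [502.1  14.3] [(69.8, 98.9), (111.6, 8.9)]
relay_blue mark 0.9 359.4 206.5 [458.8 329.5   0. ]
relay_blue mask 0.61 c [454.1 322.3] [(29.7, 129.1), (35.2, 39.1)]
relay_black mark 0.95 60.3 0.0 [463.2   6.2   0. ]
relay_black mask 0.8 c [470.4  20.2] [(32.9, 125.3), (15.7, 35.3)]
eye_loupe mark 0.82 227.9 125.9 [468.6 180.4   0. ]
eye_loupe mask 0.78 c [462.9 182.4] [(34.1, 125.3), (35.1, 35.3)]
terminal mark 0.7 375.7 142.1 [401.2 301.5   0. ]
terminal mask 0.65 c [402.3 300.8] [(24.8, 148.0), (15.3, 58.0)]
bottle mark 0.8 39.4 66.6 [521.8  15.3   0. ]
bottle mask 0.91 c [528.    7.4] [(45.1, 115.3), (29.3, 25.3)]
side
tray_yellow mark 0.73 280.3 291.0 [433.1 314.8   0. ]
tray_yellow mask 0.75 c [427.6 320.1] [(73.4, 112.4), (131.8, 22.4)]
tray_blue mark 0.56 331.8 192.4 [503.2   6.3   0. ]
tray_blue mask 0.91 c [490.2  20.4] [(78.1, 99.0), (130.3, 9.0)]
relay_blue mark 0.72 264.8 288.2 [457.5 324.9   0. ]
relay_blue mask 0.59 c [448.5 336.1] [(39.7, 126.2), (30.8, 36.2)]
relay_black mark 0.54 349.9 195.4 [466.   -6.7   0. ]
relay_black mask 0.55 c [419.5 334.4] [(73.2, 112.2), (126.4, 22.2)]
eye_loupe mark 0.77 307.6 241.5 [461.2 179.6   0. ]
eye_loupe mask 0.54 c [456.  197.2] [(57.5, 121.9), (33.1, 31.9)]
terminal mark 0.64 299.3 293.3 [405.  300.6   0. ]
terminal mask 0.42 c [397.  311.3] [(31.1, 154.0), (19.6, 64.0)]
bottle mark 0.58 319.7 193.6 [522.2  26.2   0. ]
bottle mask 0.86 c [543.2 -21.6] [(115.7, 118.7), (26.4, 28.7)]
```

View pics/f.png

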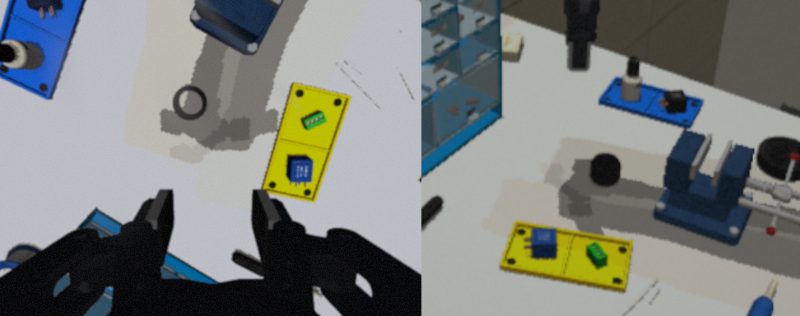

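The picture shows all four parts upright near their compartment centres: bottle at (20,52) and black relay at (45,8) in blue, blue relay at (300,170) and terminal at (314,118) in yellow. The loupe at (190,102) has not moved.

```bash
python3 -c "
from plant import robot
print(robot.sign_off())"
```

```text
the job is handed in; nothing more can be done
None
```

I handed the job in at about 28 s of the 90 s. The final pictures show the black relay and bottle in the blue tray and the blue relay and terminal block in the yellow, each upright in its own compartment and close to its centre, with the loupe still in its place; the hand-in returned no verdict.

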